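Prop up the ringing phone and hold its gate-release button with the stylus

ROBOT

A 7-joint arm with a two-finger parallel gripper is mounted at the origin on the work surface. World frame = base frame: x ahead of the robot, y to its left, z up, the work surface at z = 0. Lengths are in m, angles in degrees, forces in N, time in s.
With the tool pointing down it reaches from about 0.425 to 0.875 m from the base axis. Payload 4.7 kg.
Tool frame: the origin (TCP) lies midway between the tips of the shut fingers; the grasp point (between the pads) lies env.grip_point_offset behind it (env.grip_point_offset is the distance from the TCP to the grasp point, in m); z points along the fingers, y is the line along which they close (so a half turn about z gives the same grasp; the last joint's range is limited). The gripper opens to 87 mm and grips with 3 to 60 N. Pads are 19 mm wide; open, the fingers measure 117 mm over their backs; the gripper's body (75 mm by 190 mm) begins 51 mm behind the grasp point.
Start: joints at [-66.572, 18.392, -4.016, 83.108, 1.295, 78.541, -3.26], TCP at [0.25, 0.6, 0.223] pointing down, gripper open.
Joint ranges: [-163.93, 163.93], [-17.29, 119.83], [-79.2, 71.16], [3.27, 140.29], [-89.18, 269.18], [5.43, 117.66], [-154.24, 154.24]. Speed limits (degrees/s): [147.25, 147.25, 180, 180, 180, 180, 180].

INTERFACE

Orientations are given as [roll, pitch, yaw] about the fixed x, y, z axes, in that order (R = Rz(yaw) Ry(pitch) Rx(roll)).
In Python, from cell import env gives the robot as it stands.
- The arm moves only by the shell command python3 -m creep 'ROWS' [FORCE]. ROWS is a JSON object of lists of equal length, an entry for each row: "translation": the shift along the tool's x, y, z in units of 0.08 m (1.0 is 0.08 m), a list of three; "turn": the turn, a rotation vector about the tool's x, y, z in units of 180 degrees (1.0 is 180 degrees), a list of three; "grip": the opening, from 0 (shut) to 1 (fully open). In form: {"translation": [[x, y, z], ...], "turn": [[ax, ay, az], ...], "grip": [grip, ...]}. A call has 1 to 5 rows; each row shifts and turns the commanded pose from where the row before left it, along the tool's axes as they then stand; what a row does not reach is not made up. A row lasts 1/8 s, in which the tool goes at most 62.5 mm and 10.7 degrees, less where a joint would pass 70% of its speed; a pose out of reach is approached as far as the arm can. A call with a number of a shift or a turn outside -1 to 1 is refused whole. A call with a gripper value outside its range is refused whole. The fingers move at their own pace and stop on an object; FORCE is the grip in N (left out, the last holds). Time passes only in rows, so rows that do not move let the fingers close. It gives the time, the measured TCP pose, the force, the opening and the grip force at its end, in the units of the state.
- env.get_obs(): the state, without advancing time (a new reading comes with each control period).
- env.read_camera(name): name is "side" or "top"; returns a dict with "frame" (480x640x3 uint8, red, green, blue), "z_map" (480x640 float32, m along the optical axis (not along the pixel's ray), 0 where there is no reading), "K" (3x3 intrinsics, pixels), "D" ([k1, k2, p1, p2, k3] as OpenCV has them; the pictures are not rectified), "rvec" (rotation vector, rad) and "tvec" (3), from world to camera coordinates, as OpenCV has them. Camera axes: x right, y down, z forward; pixel columns grow to the right and rows downward; lengths in m; the calibration is good to about 2 mm. A picture is of the moment at which its call begins.
- env.sign_off(): hands the job in; it is judged then, once.
The state is a dict: "time_s": time; "qpos": joint angles; "joint_velocities": joint speeds; "effort": joint torques, N m; "tool_pos": TCP position; "tool_rot": TCP orientation; "force": force on the tool from outside, world axes, zero at the start; "wrist_torque": the same for the moment, N m; "grip_width": finger opening in m; "grasp_force": force on a finger pad.
Only numpy, scipy, OpenCV 4.12 (cv2) and the standard library are available. Lean on these libraries where they do the work, as an engineer would, in place of code of your own. Each camera call takes 0.05 s, during which the arm holds its last target. There are 200 camera calls.

TASK

The gate intercom is ringing: lift the phone off its charging puck and lean it, screen up and right way up, against the robot's side of the push-up handle, lower edge on the shelf at a slant of about 35 degrees, and let go of it. Then draw the stylus from its stand and hold its rubber tip on the round gate-release button on the screen, square to the glass, pressing lightly (a newton or two); the gate opens only while pressed, so finish still holding it there. Leave the handle, the stylus stand and the kettlebell and shaker cup where they stand.

Things in the scene. Friction and masses are not known exactly. Their poses are not given: they have to be found in the camera images.
- phone: Phone in a dark grippy rubber case (friction about 0.8 to 1.2), 160 x 66 x 10 mm, about 0.19 kg. Starts flat, screen up, on the puck, its back 15 mm above the shelf. Origin: centre of its back. x runs along its length to the upper end, y across, z out of the screen. The screen has a grey gate-camera picture in its upper half and a pale round button below. Can be gripped across its width at its middle.
- button (a point): Centre of the round pale gate-release button, 18 mm in diameter, on the glass: at phone x -24, y 0, z +10 mm (56 mm from the lower edge). Drawn on the glass; it does not move in.
- lower_edge (a point): Middle of the phone's lower short edge at the back face (phone x -80, y 0, z 0 mm); this edge stands on the shelf when the phone leans.
- upper_edge (a point): Middle of the phone's upper short edge at the back face (phone x +80, y 0, z 0 mm).
- handle: Low blue push-up stand, loose, about 0.9 kg: a straight level round grip between two triangular tube ends with rubber feet; overall 162 (x) x 218 (y) x 86 high in mm, the ends at y -85 to -109 and 85 to 109 mm at shelf height, 70 to 90 at grip height; open below the grip between the ends. Origin on the shelf under the middle of the grip, x pointing away from the robot at yaw 0, y along the grip.
- bar (a point): Middle of the grip's axis, 70 mm above the shelf; the grip is 32 mm in diameter and 150 long. With the phone's back against the grip it slants 35 degrees when the back of its lower edge is 128 mm in front of this point (level, towards the robot, along handle -x) and touches 145 mm up its back; 40 degrees at 108 mm, 33 degrees at 137 mm.
- puck: Round charging puck stuck to the shelf, 56 mm in diameter, 15 mm high, flat on top; the phone starts centred on it. Narrower than the phone, so there is free space under both long sides of the phone. Origin: centre of its underside.
- stylus: Slim round touch stylus, 148 mm long, 0.028 kg, upright in its stand, tip down (may lean up to 4 degrees in the bore). Origin at the undeformed tip; z runs up the shaft to the blunt end. Shaft 10 mm in diameter from z 12 up, the black end cap (top 10 mm) 10.4.
- tip (a point): The very end of the stylus's soft rubber dome, 8 mm in diameter; the dome gives 1 mm for each 0.6 N, up to 4 mm at 2.4 N, then it is hard. This point moves up the shaft as the dome gives.
- stand: Square stone stylus stand, 62 x 62 x 44 mm high, 0.45 kg, loose, with one upright bore in the middle of its top, 12 mm in diameter and 36 mm deep. The stylus stands in it with its tip 8 mm above the shelf, so its top is 156 mm above the shelf. Draw it straight up. Origin: centre of its underside.
- kettlebell: Bystander: grey kettlebell, 4 kg, 136 mm in diameter, 200 mm high. Origin: centre of its underside.
- cup: Bystander: closed shaker cup, 94 mm in diameter, 198 mm high. Origin: centre of its underside.
Things that resemble listed ones, but are neither listed nor needed, are in the scene too. Of the things like the phone, leave any that is orange or red; of the rest the larger one is meant.

How it is judged:
By the outcome, as a careful person would: the job done as asked, in the order asked, and still so for the second after the job is handed in, while the arm keeps its last pose, push and grip.
It also fails if it takes over 58 s, if anything falls off the work surface, if the arm or the gripper's body presses on something with over 40 N, if the wrist force passes 120 N, or if a joint passes its speed limit or range.

## Working session

There is one attempt and no reset: what is moved stays moved. The work goes in short steps, Python scripts to look and compute and a shell command to move; the robot and the scene stay as the last step left them, time stands still between calls to the robot, and variables do not carry over. Pictures are saved under pics/ and viewed, at most 13 in all, crops included, and the job is handed in when it is done.

```bash
mkdir -p pics; ls; python3 - <<'E'
from cell import env
import cv2,pickle
o=env.get_obs();print(o, env.grip_point_offset)
for n in("side","top"):
    r=env.read_camera(n);pickle.dump(r,open(f"pics/{n}0.pkl","wb"));cv2.imwrite(f"pics/{n}0.png",r["frame"][:,:,::-1]);print(n,r["K"],r["D"],r["rvec"],r["tvec"])
E
```

```text
pics
{'time_s': 0.0, 'qpos': array([-66.5730127 ,  18.43827104,  -4.01684178,  83.17483892,
         1.29545207,  78.54015695,  -3.25967415]), 'joint_velocities': array([ 0.01051418, -0.04811138, -0.06388856,  0.01045081,  0.07071459,
       -0.05708872, -0.01650959]), 'effort': array([ 3.48898520e-04, -4.91287065e+01, -4.03507194e-01, -3.12523484e+01,
       -6.38464233e-02,  4.37293667e-02,  1.90323703e-04]), 'tool_pos': array([0.24981713, 0.59948056, 0.22147118]), 'tool_rot': array([-1.79892006e+02,  5.76247134e-03,  1.57384426e+02]), 'force': array([ 0.63982758,  0.27435948, -0.79591553]), 'wrist_torque': array([-0.01699507, -0.01832497,  0.02170269]), 'grasp_force': 0.0, 'grip_width': 0.08722485586428289} 0.0187
side [[504.47019344   0.         320.96421027]
 [  0.         504.47019344 239.29903077]
 [  0.           0.           1.        ]] [0.04640718 0.         0.         0.         0.        ] [ 0.12510954 -2.77338251  1.41048947] [0.52312103 0.09791861 1.00499032]
top [[449.79093307   0.         317.95465252]
 [  0.         449.79093307 253.37021175]
 [  0.           0.           1.        ]] [0.00879408 0.         0.         0.         0.        ] [ 2.20501899 -2.18017059  0.11484782] [-0.05888744  0.51432183  1.14132038]
```

View pics/top0.png

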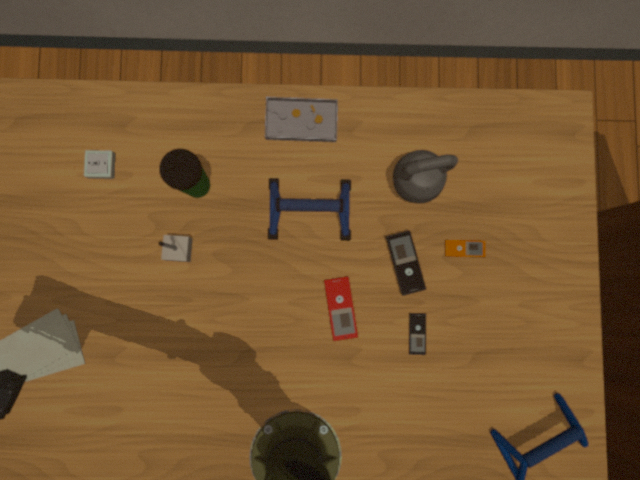

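View pics/side0.png

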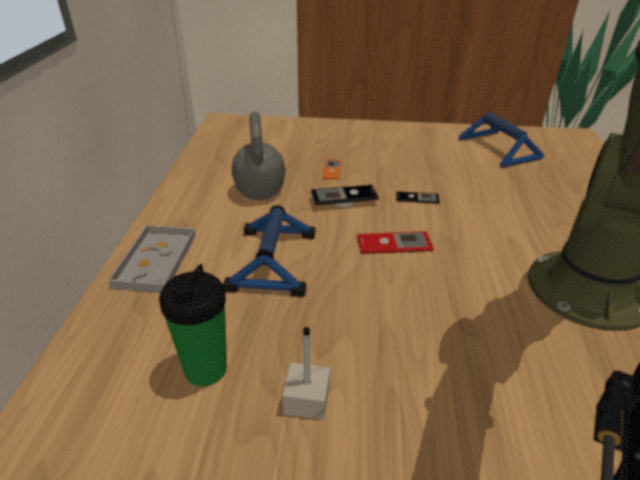

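The top view shows these phone look-alikes: a large dark one at (405,263), a small dark one at (417,333), a red one at (340,308) and an orange one at (464,248). I choose the large dark one at (405,263), which sits on the puck in the side view at (344,196). The handle in front is at (310,206), with another at (545,440). The stylus and stand are at (176,247), and the white block at (98,164) is a decoy. I'll measure next and make a close crop to check.

```bash
cat > h.py <<'E'
import numpy as np,cv2,pickle
from scipy.spatial.transform import Rotation as R
def ray(r,uv):
    n=cv2.undistortPoints(np.array(uv,float).reshape(-1,1,2),r["K"],np.array(r["D"])).reshape(-1,2)
    M=cv2.Rodrigues(np.array(r["rvec"]))[0]; t=np.array(r["tvec"]).reshape(3)
    return -M.T@t,(np.c_[n,np.ones(len(n))])@M
def onz(r,uv,z):
    c,d=ray(r,uv); return c+d*((z-c[2])/d[:,2])[:,None]
def two(ra,ua,rb,ub):
    c1,d1=ray(ra,[ua]);c2,d2=ray(rb,[ub]);d1=d1[0];d2=d2[0]
    s=np.linalg.lstsq(np.c_[d1,-d2],c2-c1,rcond=None)[0]
    p,q=c1+s[0]*d1,c2+s[1]*d2; return (p+q)/2,np.linalg.norm(p-q)
def blobs(mask,box,amin=15):
    m=np.zeros_like(mask,np.uint8);x0,y0,x1,y1=box;m[y0:y1,x0:x1]=mask[y0:y1,x0:x1]
    c,_=cv2.findContours(m,cv2.RETR_EXTERNAL,cv2.CHAIN_APPROX_NONE)
    return sorted([k for k in c if cv2.contourArea(k)>amin],key=cv2.contourArea,reverse=True)
def load(n): return pickle.load(open(f"pics/{n}.pkl","rb"))
def snap(n,k):
    from cell import env
    r=env.read_camera(n);pickle.dump(r,open(f"pics/{n}{k}.pkl","wb"));return r
E
python3 - <<'E'
from h import *
t=load("top0");s=load("side0");f=t["frame"].astype(int);mx=f.max(2);sat=mx-f.min(2)
# phone: dark or grey region
c=blobs((sat<25),(375,222,432,305))
for k in c[:2]:
    a=cv2.minAreaRect(k);b=cv2.boxPoints(a);w=onz(t,b,.025);print("phone",a,w.round(4).tolist(),w.mean(0),np.linalg.norm(w[0]-w[1]),np.linalg.norm(w[1]-w[2]))
c=blobs((mx>140)&(sat<40),(398,262,420,285),4)
for k in c[:2]: m=k.reshape(-1,2).mean(0);print("button",m,onz(t,[m],.025))
# handle
blue=(f[...,2]>f[...,0]+25)&(f[...,2]>f[...,1]+10)
for k in blobs(blue,(250,170,370,250))[:3]: print("blue",cv2.minAreaRect(k),cv2.boundingRect(k))
d=(mx<45)
for k in blobs(d,(250,170,370,250),4): m=k.reshape(-1,2).mean(0);print("foot",m,onz(t,[m],.015)[0])
# grip edges by columns
for u in (285,297,310,323,335):
    v=np.where(blue[190:225,u])[0]+190; print("grip",u,v.min(),v.max(),onz(t,[[u,(v.min()+v.max())/2]],.07)[0])
for k in blobs((mx>110)&(sat<40),(155,225,200,270)): a=cv2.minAreaRect(k);print("stand",a,onz(t,cv2.boxPoints(a),.044).round(4).tolist())
for k in blobs(mx<60,(150,230,180,260),3): print("cap",k.reshape(-1,2).tolist())
fs=s["frame"].astype(int)
for k in blobs(fs.max(2)<50,(295,320,320,345),3): m=k.reshape(-1,2);print("capside",m.mean(0),m.min(0),m.max(0))
a=t["frame"][180:360,220:480,::-1];cv2.imwrite("pics/c0.png",np.vstack([cv2.resize(a,None,fx=3,fy=3)[:540,:780]]))
E
```

```text
phone ((405.2804260253906, 262.50146484375), (60.20450973510742, 23.76595115661621), 74.35775756835938) [[0.5601, -0.2283, 0.025], [0.5777, -0.288, 0.025], [0.4279, -0.3291, 0.025], [0.4108, -0.2699, 0.025]] [ 0.49414014 -0.27883038  0.025     ] 0.06225135429540148 0.1553400536446347
blue ((343.5, 209.5), (49.0, 7.0), 90.0) (340, 185, 8, 50)
blue ((274.5, 214.0), (7.0, 38.0), 0.0) (271, 195, 8, 39)
blue ((274.67071533203125, 189.53660583496094), (13.362215995788574, 4.085967063903809), 83.6598129272461) (272, 183, 6, 14)
foot [277.5483871  204.25806452] [0.64296496 0.0538004  0.015     ]
foot [341.         205.24137931] [ 0.6428816  -0.11238585  0.015     ]
foot [272.28571429 234.71428571] [0.56264376 0.06606484 0.015     ]
foot [345.46153846 236.11538462] [ 0.56152254 -0.12456396  0.015     ]
foot [345.42857143 183.03571429] [ 0.70223972 -0.12369509  0.015     ]
foot [273.32 181.8 ] [0.70241242 0.06589953 0.015     ]
grip 285 203 203 [0.6360009  0.03162188 0.07      ]Traceback (most recent call last):
  File "<stdin>", line 16, in <module>
    return umr_minimum(a, axis, None, out, keepdims, initial, where)
ValueError: zero-size array to reduction operation minimum which has no identity
```

```bash
python3 - <<'E'
from h import *
t=load("top0");s=load("side0");f=t["frame"].astype(int);mx=f.max(2);sat=mx-f.min(2)
blue=(f[...,2]>f[...,0]+8)
for u in (290,300,310,320,330):
    v=np.where(blue[190:225,u])[0]+190
    if len(v): print("grip",u,v.min(),v.max(),onz(t,[[u,(v.min()+v.max())/2]],.07)[0])
c=blobs((mx>140)&(sat<60),(398,262,420,285),4)
for k in c[:2]: m=k.reshape(-1,2).mean(0);print("button",m,onz(t,[m],.025))
for k in blobs((mx>110)&(sat<40),(155,225,200,270)): a=cv2.minAreaRect(k);print("stand",a,onz(t,cv2.boxPoints(a),.044).round(4).tolist())
for k in blobs(mx<60,(150,230,180,260),3): m=k.reshape(-1,2);print("cap",m.min(0),m.max(0),m.mean(0),onz(t,[m.min(0)],.156))
fs=s["frame"].astype(int)
for k in blobs(fs.max(2)<60,(295,320,320,345),3): m=k.reshape(-1,2);print("capside",m.mean(0),m.min(0),m.max(0))
a=t["frame"][180:360,220:480,::-1];b=cv2.resize(t["frame"][220:280,140:220,::-1],None,fx=5,fy=5)
A=np.zeros((600,800,3),np.uint8);q=cv2.resize(a,(520,360));A[:360,:520]=q;A[300:600,400:800]=b;cv2.imwrite("pics/c0.png",A)
E
```

```text
grip 290 200 209 [0.6324084  0.01911799 0.07      ]
grip 300 200 209 [ 0.63278842 -0.00579145  0.07      ]
grip 310 200 209 [ 0.63316781 -0.0307306   0.07      ]
grip 320 200 209 [ 0.63354658 -0.05569886  0.07      ]
grip 330 201 209 [ 0.63266077 -0.08070603  0.07      ]
stand ((174.5, 248.0), (24.0, 25.0), 90.0) [[0.5521, 0.3405, 0.044], [0.553, 0.2782, 0.044], [0.4924, 0.2761, 0.044], [0.4916, 0.3383, 0.044]]
stand ((167.90000915527344, 239.2000274658203), (9.838699340820312, 7.602630138397217), 26.56505012512207) [[0.541, 0.3406, 0.044], [0.5583, 0.3328, 0.044], [0.5475, 0.3104, 0.044], [0.5302, 0.3183, 0.044]]
cap [160 242] [163 244] [161.125 243.25 ] [[0.52559538 0.30849476 0.156     ]]
capside [306.11764706 331.17647059] [304 328] [308 334]
```

View pics/c0.png

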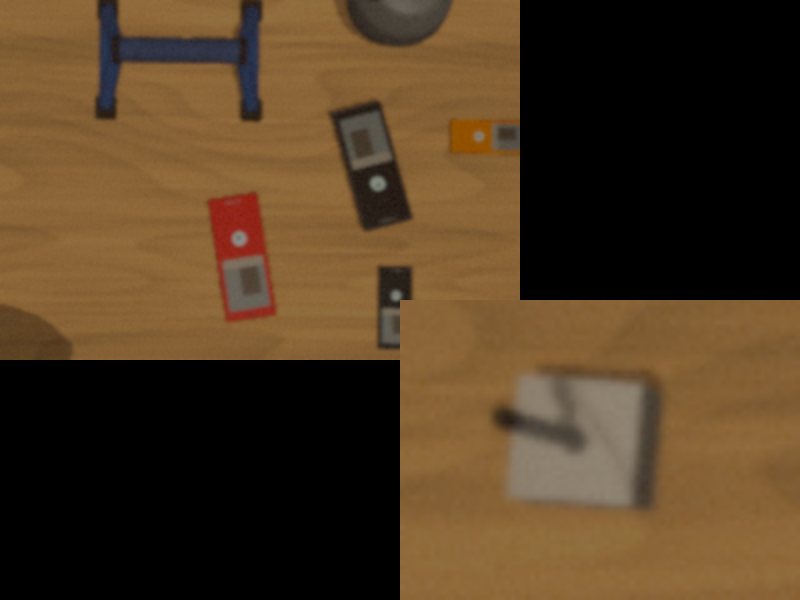

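The crop confirms the large dark phone, with the picture toward +x and the button at about (408,272). The handle grip, the stand bore and the near-upright stylus all agree with the numbers. Next, the approach.

```bash
cat >> h.py <<'E'
def plan(p,rpy,n,start=None):
    """rows (units of the moves) from the current pose (or start) to pose p,rpy in n rows"""
    if start is None:
        from cell import env
        o=env.get_obs(); start=(o["tool_pos"],o["tool_rot"])
    p0,a=np.array(start[0]),R.from_euler("xyz",start[1],degrees=True)
    b=R.from_euler("xyz",rpy,degrees=True); w=(a.inv()*b).as_rotvec()/n
    d=(np.array(p)-p0)/n
    T=[(a*R.from_rotvec(w*i)).inv().apply(d)/.08 for i in range(n)]
    print("turn",(w/np.pi).round(4).tolist(),"deg",np.degrees(np.linalg.norm(w)),"mm",np.linalg.norm(d)*1e3)
    for i in range(0,n,5): print(np.round(T[i:i+5],3).tolist())
E
python3 - <<'E'
from h import *
plan([.5,.1,.21],[180,0,65],9)
plan([.494,-.279,.085],[180,0,15.3],7,([.5,.1,.21],[180,0,65]))
E
```

```text
turn [-0.0, 0.0001, 0.057] deg 10.264405099281657 mm 62.085980942036684
[[-0.588, -0.507, 0.017], [-0.668, -0.394, 0.017], [-0.728, -0.269, 0.017], [-0.764, -0.135, 0.017], [-0.776, 0.004, 0.016]]
[[-0.763, 0.142, 0.016], [-0.725, 0.276, 0.016], [-0.665, 0.4, 0.016], [-0.583, 0.512, 0.016]]
turn [-0.0, -0.0, 0.0394] deg 7.100000000000001 mm 57.01807804977117
[[-0.618, 0.276, 0.223], [-0.579, 0.351, 0.223], [-0.531, 0.419, 0.223], [-0.475, 0.482, 0.223], [-0.412, 0.537, 0.223]]
[[-0.343, 0.584, 0.223], [-0.268, 0.622, 0.223]]
```

```bash
python3 -m creep '{"translation":[[-0.59,-0.51,0.02],[-0.67,-0.39,0.02],[-0.73,-0.27,0.02],[-0.76,-0.13,0.02],[-0.77,0,0.02]],"turn":[[0,0,0.057],[0,0,0.057],[0,0,0.057],[0,0,0.057],[0,0,0.057]],"grip":[1,1,1,1,1]}'
python3 -m creep '{"translation":[[-0.76,0.14,0.02],[-0.72,0.28,0.02],[-0.66,0.4,0.02],[-0.58,0.51,0.02],[-0.62,0.28,0.2]],"turn":[[0,0,0.057],[0,0,0.057],[0,0,0.057],[0,0,0.057],[0,0,0.04]],"grip":[1,1,1,1,1]}'
```

```text
time_s: 0.72
tool_pos: [0.3896, 0.3209, 0.2142]
tool_rot: [-180.0, 0.0, 105.7]
force: [1.2, 0.7, 0.3]
grip_width: 0.0871
grasp_force: 0.0
time_s: 1.35
tool_pos: [0.5016, 0.0454, 0.1927]
tool_rot: [179.8, -0.1, 57.5]
force: [0.3, -0.9, -1.0]
grip_width: 0.0873
grasp_force: 0.0
```

```bash
python3 -m creep '{"translation":[[-0.58,0.35,0.22],[-0.53,0.42,0.22],[-0.48,0.48,0.22],[-0.41,0.54,0.22],[-0.34,0.58,0.22]],"turn":[[0,0,0.039],[0,0,0.039],[0,0,0.039],[0,0,0.039],[0,0,0.039]],"grip":[1,1,1,1,1]}'
python3 - <<'E'
from h import *
plan([.494,-.279,.085],[180,0,15.3],1)
plan([.494,-.279,.085],[180,0,15.3],2)
E
```

```text
time_s: 1.98
tool_pos: [0.4956, -0.2241, 0.1036]
tool_rot: [-180.0, -0.0, 22.5]
force: [0.4, 0.4, 0.2]
grip_width: 0.0871
grasp_force: 0.0
turn [-0.0001, -0.0002, 0.0402] deg 7.236788930477425 mm 57.98534437954822
[[-0.281, 0.627, 0.232]]
turn [-0.0, -0.0001, 0.0201] deg 3.6183944652387123 mm 28.99267218977411
[[-0.141, 0.313, 0.116], [-0.121, 0.321, 0.116]]
```

```bash
python3 -m creep '{"translation":[[-0.14,0.31,0.12],[-0.12,0.32,0.12],[0,0,0],[0,0,0.4],[0,0,0.4]],"turn":[[0,0,0.02],[0,0,0.02],[0,0,0],[0,0,0],[0,0,0]],"grip":[1,1,1,1,1]}'
python3 - <<'E'
from h import *
plan([.494,-.279,.004],[180,0,15.3],1)
E
```

```text
time_s: 2.6
tool_pos: [0.4954, -0.2755, 0.0206]
tool_rot: [-180.0, -0.1, 15.7]
force: [0.7, 0.3, -0.4]
grip_width: 0.087
grasp_force: 0.0
turn [-0.0002, -0.0005, 0.0022] deg 0.4157113014527703 mm 17.052160425075893
[[-0.03, 0.037, 0.208]]
```

```bash
python3 -m creep '{"translation":[[-0.03,0.04,0.1],[0,0,0.1],[0,0,0],[0,0,0],[0,0,0]],"turn":[[0,0,0.002],[0,0,0],[0,0,0],[0,0,0],[0,0,0]],"grip":[1,1,0.6,0.6,0.6]}' 25
python3 -m creep '{"translation":[[0,0,0],[0,0,0],[0,0,-0.1],[0,0,-0.3],[0,0,-0.5]],"turn":[[0,0,0],[0,0,0],[0,0,0],[0,0,0],[0,0,0]],"grip":[0.6,0.6,0.6,0.6,0.6]}' 25
```

```text
time_s: 3.22
tool_pos: [0.4935, -0.2805, 0.0057]
tool_rot: [-180.0, -0.1, 15.2]
force: [-0.9, 0.5, 2.8]
grip_width: 0.0658
grasp_force: 25.0
time_s: 3.85
tool_pos: [0.4916, -0.2807, 0.0766]
tool_rot: [-179.9, 0.2, 15.2]
force: [0.5, 0.5, -1.0]
grip_width: 0.0657
grasp_force: 25.0
```

```bash
cat >> h.py <<'E'
def pose(a,yaw=0):  # tool slanted a deg, tool x up the phone
    x=np.array([np.cos(np.radians(a)),0,np.sin(np.radians(a))]);y=np.array([0,-1,0])
    M=R.from_euler("z",yaw,degrees=True).as_matrix()@np.c_[x,y,np.cross(x,y)]
    return M,R.from_matrix(M).as_euler("xyz",degrees=True)
E
python3 - <<'E'
from h import *
M,e=pose(35.5)
tcp=np.array([.503,-.030,0])+M@[.079,0,.0093]; print(tcp,e)
plan([tcp[0]-.01,-.03,tcp[2]+.08],e,6)
E
```

```text
[ 0.57271566 -0.03        0.03830426] [180.  -35.5   0. ]
turn [-0.0044, 0.0328, 0.0136] deg 6.445292951404574 mm 43.99339057538826
[[0.279, -0.466, -0.087], [0.267, -0.476, -0.066], [0.252, -0.486, -0.045], [0.235, -0.496, -0.027], [0.216, -0.506, -0.011]]
[[0.194, -0.514, 0.004]]
```

```bash
python3 -m creep '{"translation":[[0.28,-0.47,-0.09],[0.27,-0.48,-0.07],[0.25,-0.49,-0.05],[0.23,-0.5,-0.03],[0.22,-0.5,-0.01]],"turn":[[-0.0044,0.0328,0.0136],[-0.0044,0.0328,0.0136],[-0.0044,0.0328,0.0136],[-0.0044,0.0328,0.0136],[-0.0044,0.0328,0.0136]],"grip":[0.6,0.6,0.6,0.6,0.6]}' 25
python3 -m creep '{"translation":[[0.19,-0.51,0],[0,0,0],[0,0,0]],"turn":[[-0.0044,0.0328,0.0136],[0,0,0],[0,0,0]],"grip":[0.6,0.6,0.6]}' 25
python3 - <<'E'
from h import *
from cell import env
print({k:env.get_obs()[k] for k in("tool_pos","tool_rot","force")})
a=snap("top",1);b=snap("side",1)
A=np.vstack([cv2.resize(a["frame"][140:300,200:440,::-1],(450,300)),cv2.resize(b["frame"][120:300,220:490,::-1],(450,300))]);cv2.imwrite("pics/c1.png",A)
M,e=pose(35.5)
tcp=np.array([.503,-.030,0])+M@[.079,0,.0093]
plan(tcp+[0,0,.004],e,3)
E
```

```text
time_s: 4.47
tool_pos: [0.5516, -0.0701, 0.1137]
tool_rot: [179.3, -30.0, 2.7]
force: [0.2, -1.1, -2.6]
grip_width: 0.0659
grasp_force: 25.0
time_s: 4.85
tool_pos: [0.5619, -0.0358, 0.1189]
tool_rot: [179.7, -35.0, 0.2]
force: [0.4, -1.0, -2.0]
grip_width: 0.0652
grasp_force: 25.0
{'tool_pos': array([ 0.56185511, -0.03579957,  0.11893445]), 'tool_rot': array([179.71682599, -34.9577286 ,   0.23828338]), 'force': array([ 0.41637271, -0.96031393, -2.04258698])}
turn [0.0003, 0.0009, 0.0002] deg 0.18348695805524928 mm 25.949402066802133
[[-0.148, -0.028, 0.287], [-0.149, -0.028, 0.287], [-0.15, -0.028, 0.286]]
```

View pics/c1.png

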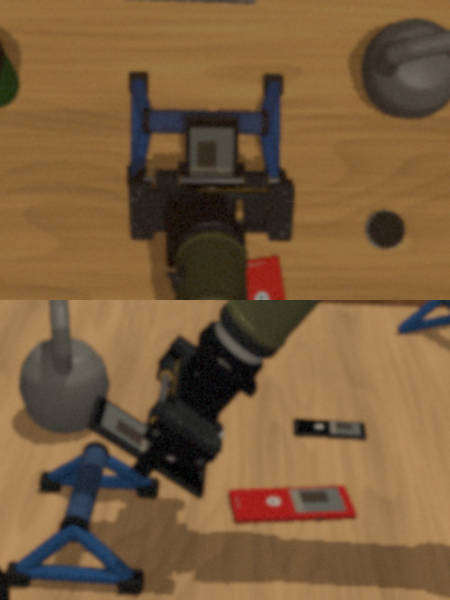

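The phone is held square, with the picture end over the grip. Now lowering it.

```bash
python3 -m creep '{"translation":[[-0.15,-0.03,0.29],[-0.15,-0.03,0.29],[-0.15,-0.03,0.28],[0,0,0],[0,0,0]],"turn":[[0,0.001,0],[0,0.001,0],[0,0.001,0],[0,0,0],[0,0,0]],"grip":[0.6,0.6,0.6,0.6,0.6]}' 25
python3 - <<'E'
from h import *
M,e=pose(35.5)
tcp=np.array([.503,-.030,0])+M@[.079,0,.0093]
plan(tcp+[0,0,0],e,2)
E
```

```text
time_s: 5.58
tool_pos: [0.573, -0.0285, 0.0428]
tool_rot: [179.7, -35.6, 0.2]
force: [0.4, 0.9, -1.5]
grip_width: 0.0659
grasp_force: 25.0
turn [0.0004, -0.0002, 0.0005] deg 0.1266300633629667 mm 2.3876879560787327
[[-0.018, 0.009, 0.022], [-0.018, 0.009, 0.022]]
```

```bash
python3 -m creep '{"translation":[[-0.018,0.009,0.022],[-0.015,0.009,0.022],[0,0,0]],"turn":[[0,0,0],[0,0,0],[0,0,0]],"grip":[0.6,0.6,0.6]}' 25
python3 -m creep '{"translation":[[-0.007,0,0.01],[0,0,0]],"turn":[[0,0,0],[0,0,0]],"grip":[0.6,0.6]}' 25
```

```text
time_s: 5.95
tool_pos: [0.5732, -0.0292, 0.0386]
tool_rot: [179.8, -35.7, 0.2]
force: [0.4, -0.5, 1.0]
grip_width: 0.0659
grasp_force: 25.0
time_s: 6.2
tool_pos: [0.5735, -0.0292, 0.0382]
tool_rot: [179.8, -35.7, 0.2]
force: [-5.9, 0.5, 11.0]
grip_width: 0.0657
grasp_force: 25.0
```

```bash
python3 -m creep '{"translation":[[0.005,0,-0.007],[0,0,0],[0,0,0],[0,0,0],[0,0,0]],"turn":[[0,0,0],[0,0,0],[0,0,0],[0,0,0],[0,0,0]],"grip":[0.6,0.78,0.85,1,1]}'
python3 -m creep '{"translation":[[0,0,-0.3],[0,0,-0.7],[0,0,-0.7],[0,0,0]],"turn":[[0,0,0],[0,0,0],[0,0,0],[0,0,0]],"grip":[1,1,1,1]}'
python3 - <<'E'
from h import *
M,e=pose(0)
plan([.522,.308,.25],[180,0,60],9)
a=snap("top",2)
E
```

```text
time_s: 6.82
tool_pos: [0.5721, -0.0293, 0.0372]
tool_rot: [179.7, -35.5, 0.3]
force: [-0.3, -0.1, 0.3]
grip_width: 0.0842
grasp_force: 0.0
time_s: 7.32
tool_pos: [0.5225, -0.0361, 0.1185]
tool_rot: [179.8, -35.8, -0.4]
force: [-0.4, -0.8, -0.1]
grip_width: 0.0869
grasp_force: 0.0
turn [0.0118, -0.0199, -0.0361] deg 7.712922356400775 mm 40.933062885668974
[[0.104, -0.477, -0.152], [0.148, -0.469, -0.143], [0.192, -0.454, -0.136], [0.234, -0.435, -0.133], [0.273, -0.411, -0.133]]
[[0.31, -0.383, -0.137], [0.343, -0.352, -0.144], [0.371, -0.317, -0.154], [0.395, -0.279, -0.167]]
```

```bash
python3 - <<'E'
from h import *
plan([.522,.308,.25],[180,0,15],7)
t=load("top2");cv2.imwrite("pics/c2.png",cv2.resize(t["frame"][140:320,220:480,::-1],(780,540)))
E
```

```text
turn [0.004, -0.0281, -0.0119] deg 5.528606493481974 mm 52.6881671052918
[[0.136, -0.613, -0.199], [0.141, -0.61, -0.203], [0.146, -0.608, -0.208], [0.15, -0.605, -0.214], [0.153, -0.602, -0.219]]
[[0.156, -0.599, -0.226], [0.158, -0.596, -0.232]]
```

View pics/c2.png

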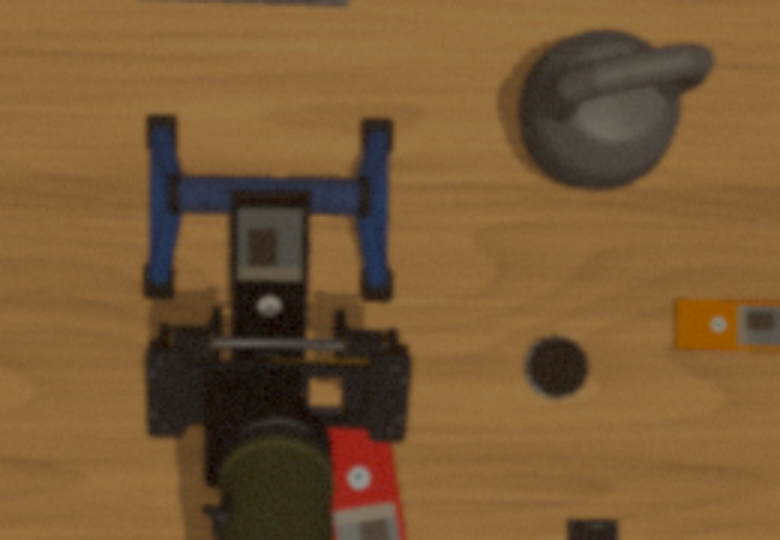

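The phone leans on the grip and is released, with the button at about (310,242) in the full frame. Now moving to the stylus.

```bash
python3 -m creep '{"translation":[[0.14,-0.61,-0.2],[0.14,-0.61,-0.2],[0.15,-0.61,-0.21],[0.15,-0.6,-0.21],[0.15,-0.6,-0.22]],"turn":[[0.004,-0.028,-0.012],[0.004,-0.028,-0.012],[0.004,-0.028,-0.012],[0.004,-0.028,-0.012],[0.004,-0.028,-0.012]],"grip":[1,1,1,0.5,0.5]}'
python3 -m creep '{"translation":[[0.16,-0.6,-0.22],[0.16,-0.6,-0.23],[0,0,0]],"turn":[[0.004,-0.028,-0.012],[0.004,-0.028,-0.012],[0,0,0]],"grip":[0.5,0.5,0.5]}'
python3 - <<'E'
from h import *
# phone, arm away now
t=snap("top",3);s=snap("side",3);f=t["frame"].astype(int);mx=f.max(2);sat=mx-f.min(2)
for n,r,box in(("t",t,(285,195,335,285)),("s",s,(260,150,350,260))):
    f=r["frame"].astype(int);mx=f.max(2);sat=mx-f.min(2)
    for k in blobs((mx>110)&(sat<45),box,3): m=k.reshape(-1,2);print(n,"bright",cv2.contourArea(k),m.mean(0),m.min(0),m.max(0))
    for k in blobs((sat<28)&(mx<130),box,20)[:2]: a=cv2.minAreaRect(k);print(n,"dark",a,cv2.boxPoints(a).round(1).tolist())
A=np.vstack([cv2.resize(t["frame"][180:300,260:360,::-1],(500,600))]);B=cv2.resize(s["frame"][170:290,200:260+0,::-1],(300,600)) if 0 else cv2.resize(s["frame"][310:420,265:340,::-1],(300,440))
B=np.vstack([B,cv2.resize(s["frame"][170:290,210:430,::-1],(300,160))]);cv2.imwrite("pics/c3.png",np.hstack([A,B]))
plan([.523,.308,.20],[180,0,15],1)
E
```

```text
time_s: 8.0
tool_pos: [0.521, 0.2125, 0.2096]
tool_rot: [178.7, -9.8, 11.3]
force: [1.7, -0.4, 0.8]
grip_width: 0.0745
grasp_force: 0.0
time_s: 8.38
tool_pos: [0.521, 0.3155, 0.2455]
tool_rot: [179.9, 0.2, 15.8]
force: [-0.4, -0.9, -0.5]
grip_width: 0.047
grasp_force: 0.0
t bright 23.0 [309.375 241.5  ] [306 239] [312 244]
t dark ((309.5, 229.0), (60.0, 49.0), 90.0) [[285.0, 199.0], [334.0, 199.0], [334.0, 259.0], [285.0, 259.0]]
s bright 43.0 [342.41176471 203.64705882] [335 201] [349 206]
s bright 28.0 [305.30769231 158.19230769] [295 156] [315 160]
s bright 20.0 [265.72222222 154.5       ] [264 150] [268 159]
s dark ((304.5, 204.5), (109.0, 89.0), 90.0) [[260.0, 150.0], [349.0, 150.0], [349.0, 259.0], [260.0, 259.0]]
turn [0.0015, 0.0012, 0.0025] deg 0.5730179754327314 mm 45.70048213943302
[[0.021, 0.028, 0.57]]
```

View pics/c3.png

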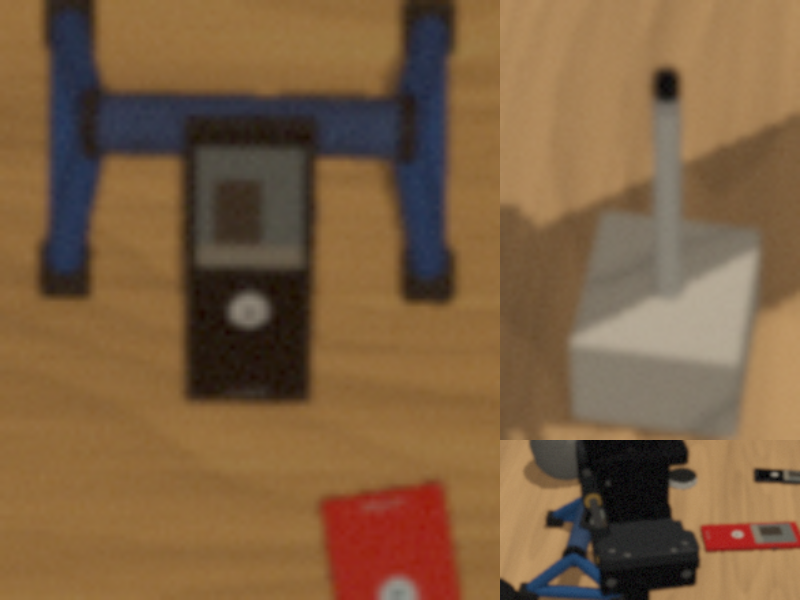

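```bash
python3 - <<'E'
from h import *
t=load("top3");s=load("side0");s3=load("side3")
print("button",onz(t,[[309.5,241.8]],.0403))
print("lower glass edge",onz(t,[[309.5,259.8]],.0082),"upper glass edge",onz(t,[[310,203.8]],.100), "exp x .499, .630")
print("cap",two(load("top0"),(161.1,243.25),s,(306.1,331.2)),"exp z .151")
print("cap side",onz(s3,[[306.5,328.9]],.156),"bore side",onz(s3,[[307,383.5]],.044))
print("bore top",onz(load("top0"),[[174.8,247.8]],.044))
E
```

```text
button [[ 0.54271298 -0.03074894  0.0403    ]]
lower glass edge [[ 0.49889427 -0.03148234  0.0082    ]] upper glass edge [[ 0.6291868  -0.03054233  0.1       ]] exp x .499, .630
cap (array([0.52246241, 0.30810536, 0.14911334]), np.float64(0.0019830249846540435)) exp z .151
cap side [[0.52063681 0.31039284 0.156     ]] bore side [[0.52002336 0.31395548 0.044     ]]
bore top [[0.52273339 0.30757091 0.044     ]]
```

```bash
python3 -m creep '{"translation":[[0.01,0.07,0.5],[0,0,0.5],[0,0,0],[0,0,0]],"turn":[[0.001,0.001,0.002],[0,0,0],[0,0,0],[0,0,0]],"grip":[0.4,0.4,0.4,0.4]}'
python3 - <<'E'
from h import *
plan([.522,.309,.106],[180,0,15],2)
E
```

```text
time_s: 8.98
tool_pos: [0.524, 0.3042, 0.1702]
tool_rot: [-179.9, -0.3, 15.0]
force: [0.9, 0.3, -0.1]
grip_width: 0.035
grasp_force: 0.0
turn [-0.0003, -0.0008, -0.0] deg 0.15130424476737647 mm 32.22877867190959
[[-0.006, -0.031, 0.402], [-0.005, -0.032, 0.402]]
```

```bash
python3 -m creep '{"translation":[[0,-0.03,0.4],[-0.01,-0.03,0.4],[0,0,0],[0,0,0]],"turn":[[0,-0.001,0],[0,-0.001,0],[0,0,0],[0,0,0]],"grip":[0.4,0.4,0.4,0.2]}' 5
python3 - <<'E'
from h import *
snap("top",4);s=snap("side",4)
plan([.522,.309,.106],[180,0,15],1)
cv2.imwrite("pics/c4.png",cv2.resize(s["frame"][280:430,220:400,::-1],(720,600)))
E
```

```text
time_s: 9.48
tool_pos: [0.523, 0.31, 0.1077]
tool_rot: [-179.8, -0.0, 15.0]
force: [-0.2, 0.2, 0.8]
grip_width: 0.0304
grasp_force: 0.0
turn [-0.0012, -0.0003, 0.0002] deg 0.22678141141219477 mm 2.224740023903143
[[-0.016, 0.009, 0.021]]
```

View pics/c4.png

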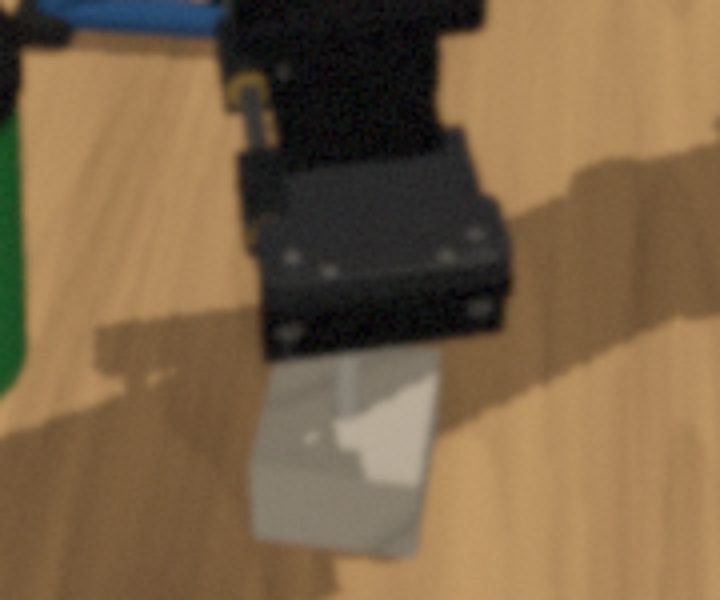

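The stand is undisturbed and the shaft runs up between the fingers, at about (346,385) in the crop. Closing now.

```bash
python3 -m creep '{"translation":[[-0.015,0,0],[0,0,0],[0,0,0],[0,0,0],[0,0,0]],"turn":[[0,0,0],[0,0,0],[0,0,0],[0,0,0],[0,0,0]],"grip":[0.2,0.05,0.05,0.05,0.05]}' 5
python3 -m creep '{"translation":[[0,0,0],[0,0,0]],"turn":[[0,0,0],[0,0,0]],"grip":[0,0]}' 12
```

```text
time_s: 10.2
tool_pos: [0.5205, 0.309, 0.1052]
tool_rot: [-179.8, 0.2, 15.0]
force: [0.1, -0.2, 0.3]
grip_width: 0.0103
grasp_force: 5.0
time_s: 10.45
tool_pos: [0.5204, 0.3091, 0.1052]
tool_rot: [-179.8, 0.2, 15.0]
force: [0.4, 0.4, 0.6]
grip_width: 0.0095
grasp_force: 12.0
```

```bash
python3 -m creep '{"translation":[[0,0,-0.15],[0,0,-0.3],[0,0,-0.4],[0,0,-0.5],[0,0,-0.5]],"turn":[[0,0,0],[0,0,0],[0,0,0],[0,0,0],[0,0,0]],"grip":[0,0,0,0,0]}' 12
python3 -m creep '{"translation":[[0,0,0],[0,0,0]],"turn":[[0,0,0],[0,0,0]],"grip":[0,0]}' 12
python3 - <<'E'
from h import *
from cell import env
o=env.get_obs();print(o["tool_pos"],o["tool_rot"])
t=snap("top",5);s=snap("side",5)
# projected expected stylus points
P=o["tool_pos"];Rm=R.from_euler("xyz",o["tool_rot"],degrees=True)
pts=np.array([Rm.apply([0,0,d])+P for d in (.01,.0975)])
for n,r in(("s",s),("t",t)): print(n,cv2.projectPoints(pts,r["rvec"],np.array(r["tvec"]),r["K"],np.array(r["D"]))[0].reshape(-1,2))
cv2.imwrite("pics/c5.png",cv2.resize(s["frame"][230:430,210:410,::-1],(600,600)))
E
```

```text
time_s: 11.08
tool_pos: [0.5206, 0.3086, 0.2552]
tool_rot: [-179.8, 0.2, 15.0]
force: [-0.1, -0.3, -1.0]
grip_width: 0.01
grasp_force: 12.0
time_s: 11.32
tool_pos: [0.5206, 0.3086, 0.2531]
tool_rot: [-179.8, 0.2, 15.0]
force: [-0.4, 0.3, -0.8]
grip_width: 0.01
grasp_force: 12.0
[0.5205936  0.3085625  0.25308951] [-179.84475351    0.19615529   15.04735333]
s [[306.38702565 279.83900447]
 [306.94432709 328.24943057]]
t [[146.20854198 240.02129369]
 [159.86239929 244.38532663]]
```

View pics/c5.png

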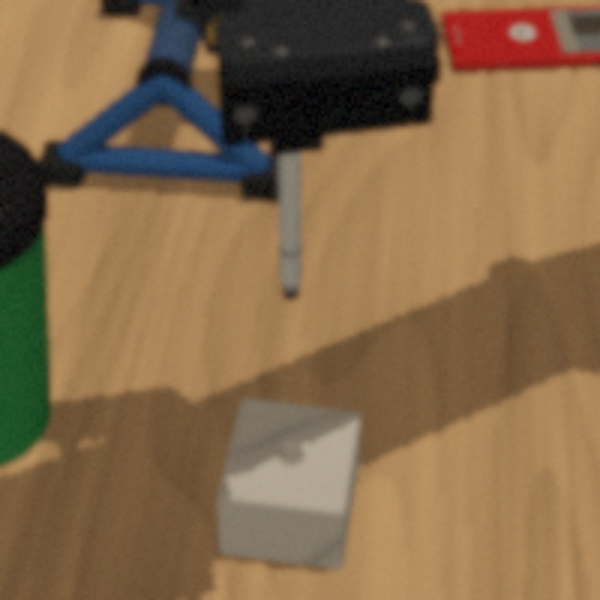

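```bash
python3 - <<'E'
from h import *
M,e=pose(35)
B=np.array([.5435,-.0307,.0403]); p=B-M[:,2]*.0975; print(p,e)
plan(p-M[:,2]*.06,e,8)
E
```

```text
[ 0.4875763  -0.0307      0.12016732] [180. -35.   0.]
turn [-0.0032, 0.0244, 0.0101] deg 4.787930882738656 mm 44.408027075319424
[[-0.238, 0.485, 0.129], [-0.232, 0.491, 0.116], [-0.225, 0.497, 0.104], [-0.216, 0.503, 0.092], [-0.207, 0.509, 0.081]]
[[-0.196, 0.514, 0.071], [-0.185, 0.52, 0.061], [-0.173, 0.525, 0.053]]
```

```bash
python3 -m creep '{"translation":[[-0.24,0.49,0.13],[-0.23,0.49,0.12],[-0.22,0.5,0.1],[-0.22,0.5,0.09],[-0.21,0.51,0.08]],"turn":[[-0.003,0.0244,0.01],[-0.003,0.0244,0.01],[-0.003,0.0244,0.01],[-0.003,0.0244,0.01],[-0.003,0.0244,0.01]],"grip":[0,0,0,0,0]}' 12
python3 -m creep '{"translation":[[-0.2,0.51,0.07],[-0.18,0.52,0.06],[-0.17,0.52,0.05],[0,0,0],[0,0,0]],"turn":[[-0.003,0.0244,0.01],[-0.003,0.0244,0.01],[-0.003,0.0244,0.01],[0,0,0],[0,0,0]],"grip":[0,0,0,0,0]}' 12
python3 - <<'E'
from h import *
M,e=pose(35)
B=np.array([.5435,-.0307,.0403]); p=B-M[:,2]*.0975
plan(p-M[:,2]*.01,e,2)
E
```

```text
time_s: 12.05
tool_pos: [0.4779, 0.0947, 0.1987]
tool_rot: [179.1, -21.8, 6.0]
force: [-30.4, -3.1, 50.6]
grip_width: 0.0098
grasp_force: 12.0
time_s: 12.68
tool_pos: [0.5002, -0.0073, 0.1387]
tool_rot: [-179.3, -30.3, 0.9]
force: [-0.2, 0.2, -0.1]
grip_width: 0.0099
grasp_force: 12.0
turn [-0.0032, 0.0131, 0.0019] deg 2.4482315517809483 mm 15.752182768856398
[[-0.134, 0.145, -0.005], [-0.132, 0.145, -0.009]]
```

```bash
python3 - <<'E'
from h import *
from cell import env
o=env.get_obs();print(o)
t=snap("top",6);s=snap("side",6)
A=np.vstack([cv2.resize(t["frame"][150:350,180:430,::-1],(750,600))[:300+300]])
cv2.imwrite("pics/c6.png",np.hstack([cv2.resize(t["frame"][160:340,200:420,::-1],(400,327)),cv2.resize(s["frame"][140:320,200:420,::-1],(400,327))]))
E
```

```text
{'time_s': 12.675, 'qpos': array([  8.37971632, -17.22731278,  -9.15498519, 134.91030638,
        -6.20353261,  31.91808319, -85.66848929]), 'joint_velocities': array([-3.75768916, -0.15852436,  0.12033814, -1.32649216, -0.09255153,
       -0.17604915,  0.29772941]), 'effort': array([ 1.66724447e+00, -1.38639084e+01,  1.32009745e+00, -3.01016307e+01,
       -1.01364262e-01, -2.55693533e+00, -9.50143556e-03]), 'tool_pos': array([ 0.50017602, -0.0072791 ,  0.13874135]), 'tool_rot': array([-179.3042849 ,  -30.29888871,    0.86251453]), 'force': array([-0.20816746,  0.16355308, -0.0708854 ]), 'wrist_torque': array([-0.02427379,  0.7109783 ,  0.00967261]), 'grasp_force': 12.000224440125749, 'grip_width': 0.009859613946003903}
```

View pics/c6.png

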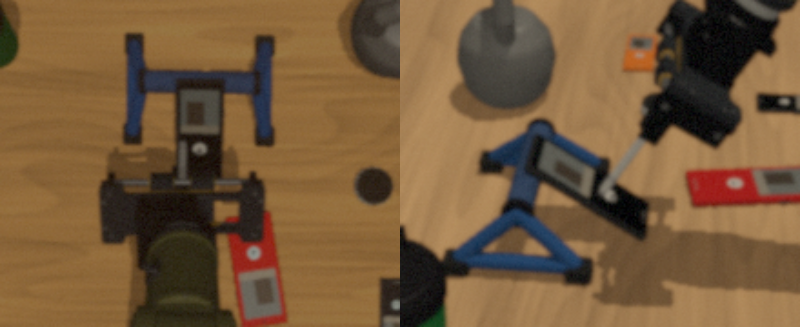

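The arm was stopped short. Joint 2 is at its lower limit, because I backed off too close to the base. The phone is undisturbed and the tip is just left of the button, clear of the glass. I'll step in gently from here.

```bash
python3 -m creep '{"translation":[[0,0.15,0],[0,0.14,0],[0,0,0]],"turn":[[-0.003,0,0.002],[-0.003,0,0.002],[0,0,0]],"grip":[0,0,0]}' 12
python3 - <<'E'
from h import *
from cell import env
print(env.get_obs()["qpos"].round(1))
M,e=pose(35)
B=np.array([.5435,-.0307,.0403]); p=B-M[:,2]*.0975
plan(p-M[:,2]*.01,e,3)
E
```

```text
time_s: 13.15
tool_pos: [0.5012, -0.0303, 0.1392]
tool_rot: [-180.0, -30.4, 0.1]
force: [-0.6, -0.4, 0.0]
grip_width: 0.0097
grasp_force: 12.0
[  9.3 -17.   -7.4 134.8  -5.8  31.8 -84.2]
turn [-0.0002, 0.0085, 0.0001] deg 1.5364389453523135 mm 7.392702719335123
[[-0.092, 0.001, -0.002], [-0.092, 0.001, -0.004], [-0.092, 0.001, -0.007]]
```

```bash
python3 -m creep '{"translation":[[-0.092,0,0],[0,0,0]],"turn":[[0,0.0085,0],[0,0,0]],"grip":[0,0]}' 12
python3 - <<'E'
from cell import env
print(env.get_obs()["qpos"].round(1))
E
```

```text
time_s: 13.4
tool_pos: [0.4997, -0.0307, 0.131]
tool_rot: [-179.9, -31.6, 0.1]
force: [-0.0, -0.1, -0.8]
grip_width: 0.0097
grasp_force: 12.0
[ 12.3 -17.2  -9.9 136.4  -8.4  29.2 -81.7]
```

```bash
cat > k.py <<'E'
from h import *
from itertools import product
from scipy.optimize import least_squares
rz=lambda a:R.from_euler("z",a,degrees=True); ry=lambda a:R.from_euler("y",a,degrees=True)
def fk(q,s,L):
    # L: h,L1,L2,L3, elbow offset a1, wrist offset a2
    A=rz(s[0]*q[0])*ry(q[1]); p=np.array([0,0,L[0]])+A.apply([0,0,L[1]])
    A=A*rz(s[1]*q[2]); p=p+A.apply([L[4],0,0]); A=A*ry(q[3]); p=p+A.apply([L[5],0,L[2]])
    A=A*rz(s[2]*q[4]); A=A*ry(q[5]); p=p+A.apply([L[6],0,L[3]])
    return p,A*rz(s[3]*q[6]+L[7])
data=[([-66.573,18.438,-4.0168,83.175,1.2955,78.540,-3.2597],[.24982,.59948,.22147],[-179.892,.006,157.384]),
([8.3797,-17.2273,-9.1550,134.9103,-6.2035,31.9181,-85.6685],[.50018,-.00728,.13874],[-179.304,-30.299,.8625])]
def res(L,s,data):
    r=[]
    for q,p,e in data:
        P,A=fk(q,s,L); r+=list((P-p)*1)+list((R.from_euler("xyz",e,degrees=True).inv()*A).as_rotvec()*.3)
    return np.array(r)
def fit(data):
    best=None
    for s in product((1,-1),repeat=4):
      for y0 in (0,90,-90,180):
        o=least_squares(lambda L:np.r_[res(L,s,data),(L[4:7])*.01],[.33,.35,.35,.3,0,0,0,y0])
        if best is None or o.cost<best[0]-1e-9: best=(o.cost,s,o.x)
    return best
E
python3 - <<'E'
from k import *
from cell import env
o=env.get_obs();data.append((o["qpos"],o["tool_pos"],o["tool_rot"]))
b=fit(data);print(b[0],b[1],b[2].round(4));print(res(b[2],b[1],data).reshape(-1,6).round(4))
E
```

```text
0.00021418938033185156 (-1, -1, -1, -1) [-0.6877  0.4957  0.2581  0.2001 -0.4383 -0.5653 -0.5423 90.0001]
[[-0.0112  0.0042  0.0002 -0.      0.     -0.    ]
 [-0.0034  0.011  -0.003  -0.     -0.      0.    ]
 [ 0.0029 -0.0069  0.0027  0.      0.      0.    ]]
```

```bash
cat >> k.py <<'E'
def frames(q):
    A2=rz(-q[0])*ry(q[1]);A3=A2*rz(-q[2]);A4=A3*ry(q[3]);A6=A4*rz(-q[4])*ry(q[5]);return A2,A3,A4,A6,A6*rz(-q[6]+90)
def rows_(q):
    A=frames(q); return np.hstack([np.array([[0],[0],[1.]])]+[A[i].as_matrix() for i in (0,1,2,3)])
def lfit(data,lam=1e-2):
    G=np.vstack([rows_(q) for q,_,_ in data]);b=np.hstack([p for _,p,_ in data])
    w=np.full(13,lam*1.); w[[0,3,9,12]]=lam*.02; w[6]=1
    x=np.linalg.lstsq(np.vstack([G,np.diag(w)]),np.r_[b,np.zeros(13)],rcond=None)[0]
    return x,(G@x-b).reshape(-1,3)
E
python3 - <<'E'
from k import *
from cell import env
o=env.get_obs();data.append((o["qpos"],o["tool_pos"],o["tool_rot"]))
for lam in(.1,.03,.003):
    x,r=lfit(data,lam);print(lam,x.round(3),np.abs(r).max(0).round(4))
E
```

```text
0.1 [ 0.248  0.    -0.007  0.468 -0.    -0.007  0.    -0.    -0.007  0.512
 -0.    -0.006  0.367] [0.0001 0.     0.0001]
0.03 [ 0.249 -0.    -0.007  0.469 -0.001 -0.007  0.     0.    -0.007  0.512
 -0.001 -0.006  0.37 ] [0. 0. 0.]
0.003 [ 0.253 -0.002 -0.008  0.47  -0.001 -0.007  0.     0.003 -0.007  0.513
 -0.002 -0.005  0.373] [0. 0. 0.]
```

```bash
cat >> k.py <<'E'
lo=np.array([-163.93,-17.29,-79.2,3.27,-89.18,5.43,-154.24]);hi=np.array([163.93,119.83,71.16,140.29,269.18,117.66,154.24])
def ik(x,p,rpy,q0,reg=1e-5,m=1.0):
    Rt=R.from_euler("xyz",rpy,degrees=True)
    f=lambda q:np.r_[(rows_(q)@x-p)*10,(Rt.inv()*frames(q)[4]).as_rotvec()*3,reg*(q-q0)]
    o=least_squares(f,np.clip(q0,lo+m+.01,hi-m-.01),bounds=(lo+m,hi-m),x_scale=20.)
    return o.x,f(o.x)[:3]*100,np.degrees(f(o.x)[3:6]/3)
E
python3 - <<'E'
from k import *
from cell import env
o=env.get_obs();data.append((o["qpos"],o["tool_pos"],o["tool_rot"]))
x,_=lfit(data,.03);q0=o["qpos"]
B=np.array([.5435,-.0307,.0403])
for a in(35,30):
  M,e=pose(a)
  for so in (0,.01,.03):
    for d in (0,40,-40,):
      q1=q0.copy();q1[0]+=d;q1[2]-=d;q1[4]-=d*.5
      q,ep,er=ik(x,B-M[:,2]*(.0975+so),e,q1);print(a,so,d,q.round(1),ep.round(2),er.round(2))
E
```

```text
35 0 0 [  9.7 -16.3  -7.2 139.2  -8.9  23.6 -80.7] [12.6  -1.47 -8.25] [ 0.37 -1.39  0.  ]
35 0 40 [  9.7 -16.3  -7.2 139.2  -8.9  23.6 -80.7] [12.6  -1.47 -8.25] [ 0.37 -1.39  0.  ]
35 0 -40 [  9.7 -16.3  -7.2 139.2  -8.9  23.6 -80.7] [12.6  -1.47 -8.25] [ 0.37 -1.39 -0.  ]
35 0.01 0 [ 10.  -16.3  -7.1 138.2  -9.3  25.4 -80.1] [ 18.62  -2.28 -11.76] [ 0.58 -2.18 -0.  ]
35 0.01 40 [ 10.  -16.3  -7.1 138.2  -9.3  25.4 -80.1] [ 18.62  -2.27 -11.76] [ 0.58 -2.18  0.  ]
35 0.01 -40 [ 10.  -16.3  -7.1 138.2  -9.3  25.4 -80.1] [ 18.62  -2.28 -11.75] [ 0.58 -2.18 -0.  ]
35 0.03 0 [ 10.7 -16.3  -6.9 136.1  -9.8  29.5 -78.9] [ 29.99  -4.04 -17.4 ] [ 1.09 -3.92  0.  ]
35 0.03 40 [ 10.7 -16.3  -6.9 136.1  -9.8  29.5 -78.9] [ 29.99  -4.04 -17.4 ] [ 1.09 -3.92  0.  ]
35 0.03 -40 [ 10.7 -16.3  -6.9 136.1  -9.8  29.5 -78.9] [ 29.99  -4.04 -17.4 ] [ 1.09 -3.92  0.  ]
30 0 0 [  8.7 -16.3  -6.9 136.   -5.4  30.4 -84.6] [ 0.81 -0.08 -0.46] [ 0.02 -0.11  0.  ]
30 0 40 [  8.7 -16.3  -6.9 136.   -5.4  30.4 -84.6] [ 0.81 -0.08 -0.46] [ 0.02 -0.11 -0.  ]
30 0 -40 [  8.7 -16.3  -6.9 136.   -5.4  30.4 -84.6] [ 0.81 -0.08 -0.46] [ 0.02 -0.11 -0.  ]
30 0.01 0 [  8.8 -16.3  -6.8 134.9  -5.5  32.2 -84.3] [ 6.06 -0.62 -3.34] [ 0.15 -0.86  0.  ]
30 0.01 40 [  8.8 -16.3  -6.8 134.9  -5.5  32.2 -84.3] [ 6.06 -0.62 -3.34] [ 0.15 -0.86 -0.  ]
30 0.01 -40 [  8.8 -16.3  -6.8 134.9  -5.5  32.2 -84.3] [ 6.06 -0.62 -3.34] [ 0.15 -0.86 -0.  ]
30 0.03 0 [  9.2 -16.3  -6.7 132.7  -5.7  36.1 -83.7] [15.95 -1.73 -8.01] [ 0.43 -2.45 -0.  ]
30 0.03 40 [  9.2 -16.3  -6.7 132.7  -5.7  36.1 -83.7] [15.95 -1.73 -8.01] [ 0.43 -2.45  0.  ]
30 0.03 -40 [  9.2 -16.3  -6.7 132.7  -5.7  36.1 -83.7] [15.95 -1.73 -8.01] [ 0.43 -2.45  0.  ]
```

```bash
python3 - <<'E'
from k import *
from cell import env
o=env.get_obs();data.append((o["qpos"],o["tool_pos"],o["tool_rot"]))
x,_=lfit(data,.03);q0=o["qpos"]
B=np.array([.5435,-.0307,.0403]);n=pose(35)[0][:,2]
for so in(.006,0,-.002):
  for a in(29,30,31,32,33):
    M,e=pose(a);p=B-n*so-M[:,2]*.0975
    r=[]
    for d in (0,35,-30):
      q1=q0.copy();q1[0]+=d;q1[1]+=10;q1[2]-=d;q1[4]-=d
      q,ep,er=ik(x,p,e,q1,1e-6,.3);r.append((np.linalg.norm(ep)+np.linalg.norm(er),q.round(1),ep.round(1),er.round(1)))
    print(so,a,*min(r,key=lambda k:k[0]),p.round(4))
E
```

```text
0.006 29 3.541085931287827e-08 [ 12.7 -16.8 -10.4 135.1  -7.3  32.6 -82.9] [ 0. -0. -0.] [ 0. -0. -0.] [ 0.4928 -0.0307  0.1305]
0.006 30 2.1783403646222745 [  8.6 -17.   -6.8 135.9  -5.4  31.3 -84.5] [ 1.7 -0.2 -0.9] [ 0.  -0.2 -0. ] [ 0.4913 -0.0307  0.1297]
0.006 31 5.492344475715072 [  8.8 -17.   -6.8 136.4  -5.9  30.1 -83.9] [ 4.3 -0.4 -2.4] [ 0.1 -0.6 -0. ] [ 0.4898 -0.0307  0.1288]
0.006 32 8.747200422791895 [  9.  -17.   -6.9 137.   -6.5  28.9 -83.3] [ 6.8 -0.7 -3.9] [ 0.2 -0.9 -0. ] [ 0.4884 -0.0307  0.1279]
0.006 33 11.93362594268683 [  9.2 -17.   -6.9 137.7  -7.2  27.5 -82.5] [ 9.2 -1.  -5.5] [ 0.2 -1.1  0. ] [ 0.487  -0.0307  0.127 ]
0 29 5.114165906856925e-08 [ 12.8 -15.8 -10.6 135.   -7.2  31.7 -83. ] [ 0. -0. -0.] [ 0. -0. -0.] [ 0.4962 -0.0307  0.1256]
0 30 6.468552519825349e-08 [ 12.6 -16.6 -10.4 136.1  -7.7  30.4 -82.6] [ 0. -0. -0.] [ 0. -0. -0.] [ 0.4948 -0.0307  0.1247]
0 31 1.1064506407420427 [  8.7 -17.   -6.9 137.   -5.8  29.1 -84.2] [ 0.9 -0.1 -0.5] [ 0.  -0.1 -0. ] [ 0.4933 -0.0307  0.1239]
0 32 4.282338079674628 [  8.9 -17.   -6.9 137.6  -6.4  27.8 -83.5] [ 3.3 -0.3 -2. ] [ 0.1 -0.4 -0. ] [ 0.4918 -0.0307  0.123 ]
0 33 7.383458064126133 [  9.  -17.   -7.  138.3  -7.   26.5 -82.8] [ 5.7 -0.6 -3.5] [ 0.1 -0.7 -0. ] [ 0.4904 -0.0307  0.1221]
-0.002 29 2.0324202465996778e-07 [-15.3 -16.7  14.2 135.6   8.3  31.9 -96.6] [ 0. -0. -0.] [ 0. -0. -0.] [ 0.4974 -0.0307  0.1239]
-0.002 30 5.2058907983794467e-08 [ 12.6 -16.2 -10.4 136.1  -7.6  30.1 -82.6] [ 0. -0. -0.] [ 0. -0. -0.] [ 0.4959 -0.0307  0.1231]
-0.002 31 8.960190036477939e-08 [ 12.4 -16.9 -10.2 137.1  -8.1  28.8 -82.2] [ 0.  0. -0.] [ 0. -0. -0.] [ 0.4944 -0.0307  0.1222]
-0.002 32 2.769752571507025 [  8.8 -17.   -7.  137.8  -6.3  27.5 -83.6] [ 2.1 -0.2 -1.3] [ 0.1 -0.3 -0. ] [ 0.493  -0.0307  0.1213]
-0.002 33 5.842126217992994 [  9.  -17.   -7.  138.4  -7.   26.1 -82.9] [ 4.5 -0.5 -2.8] [ 0.1 -0.5 -0. ] [ 0.4915 -0.0307  0.1204]
```

```bash
python3 - <<'E'
from k import *
B=np.array([.544,-.0307,.0407]);n=pose(35)[0][:,2]
M,e=pose(29);p=B-n*.007-M[:,2]*.0975;print(p)
plan(p,e,2)
E
```

```text
[ 0.49271603 -0.0307      0.13170949]
turn [-0.0003, -0.0073, 0.0002] deg 1.307225040273897 mm 3.496087643467493
[[-0.035, -0.0, -0.027], [-0.035, -0.0, -0.026]]
```

```bash
python3 -m creep '{"translation":[[-0.035,0,-0.027],[-0.035,0,-0.027],[0,0,0],[0,0,0]],"turn":[[0,-0.0073,0],[0,-0.0073,0],[0,0,0],[0,0,0]],"grip":[0,0,0,0]}' 12
python3 - <<'E'
from k import *
from cell import env
o=env.get_obs();print(o["qpos"].round(1),o["wrist_torque"])
P=o["tool_pos"];Rm=R.from_euler("xyz",o["tool_rot"],degrees=True)
t=snap("top",7);s=snap("side",7)
pts=np.array([P+Rm.apply([0,0,.01]),P+Rm.apply([0,0,.0975]),[.544,-.0307,.0407]])
print(pts[1])
for n,r in(("s",s),("t",t)): print(n,cv2.projectPoints(pts,r["rvec"],np.array(r["tvec"]),r["K"],np.array(r["D"]))[0].reshape(-1,2).round(1).tolist())
cv2.imwrite("pics/c7.png",np.hstack([cv2.resize(t["frame"][205:275,280:340,::-1],(400,467),interpolation=2),cv2.resize(s["frame"][205:275,280:340,::-1],(400,467),interpolation=2)]))
M,e=pose(31);B=np.array([.544,-.0307,.0407]);n=pose(35)[0][:,2]
plan(B-n*.000-M[:,2]*.0975,e,4)
E
```

```text
time_s: 13.9
tool_pos: [0.4938, -0.0308, 0.133]
tool_rot: [-179.9, -29.1, 0.1]
force: [-0.5, 0.4, -0.7]
grip_width: 0.0096
grasp_force: 12.0
[ 12.7 -16.9 -10.3 134.9  -7.6  32.8 -82.5] [-0.01013371  0.78234272  0.01244089]
[ 0.54121179 -0.03056074  0.04777155]
s [[336.5, 213.8], [314.6, 243.9], [313.3, 246.5]]
t [[309.5, 256.7], [309.4, 242.1], [309.5, 241.3]]
turn [-0.0002, 0.0026, 0.0001] deg 0.4774960751728238 mm 2.10959279130997
[[-0.012, -0.0, 0.023], [-0.012, -0.0, 0.023], [-0.013, -0.0, 0.023], [-0.013, -0.0, 0.023]]
```

View pics/c7.png

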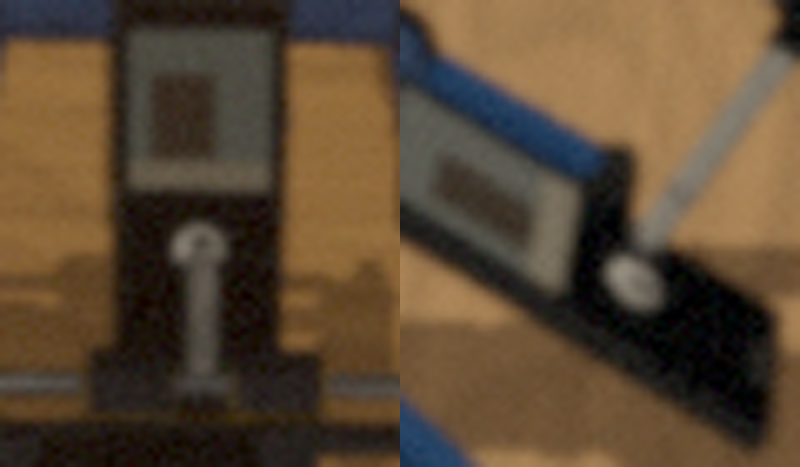

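Both views show the tip over the button. In the top view the button is at (309.9,241.4) and the stylus at (309.4,242). In the side view the button is at (315,247), with the shaft pointing at it. Pressing in slowly now.

```bash
python3 -m creep '{"translation":[[-0.012,0,0.023],[-0.012,0,0.023],[-0.012,0,0.023],[0,0,0],[0,0,0]],"turn":[[0,0.0026,0],[0,0.0026,0],[0,0.0026,0],[0,0,0],[0,0,0]],"grip":[0,0,0,0,0]}' 15
python3 - <<'E'
from k import *
from cell import env
o=env.get_obs();print(o["qpos"].round(1),o["wrist_torque"])
n=pose(35)[0][:,2];Rm=R.from_euler("xyz",o["tool_rot"],degrees=True)
tip=o["tool_pos"]+Rm.apply([0,0,.0975]);print(tip,"depth",(tip-[.544,-.0307,.0407])@n*1e3,"F",-o["force"]@n)
E
```

```text
time_s: 14.62
tool_pos: [0.4939, -0.0308, 0.1267]
tool_rot: [-179.9, -30.5, 0.1]
force: [0.3, -0.1, -0.8]
grip_width: 0.01
grasp_force: 15.0
[ 12.4 -17.1 -10.  136.4  -8.1  30.1 -81.9] [-0.02624876  0.80577981 -0.00721558]
[ 0.54341254 -0.03057355  0.04267418] depth -1.9541082574839472 F -0.810086403923502
```

```bash
for i in 1 2 3 ; do python3 -m creep '{"translation":[[0,0,0.013]],"turn":[[0,0,0]],"grip":[0]}' 15 | egrep 'pos|rot|force: \['; python3 -m creep '{"translation":[[0,0,0]],"turn":[[0,0,0]],"grip":[0]}' 15| egrep 'pos|force: \['; done
```

```text
tool_pos: [0.4946, -0.0308, 0.126]
tool_rot: [-179.9, -30.5, 0.1]
force: [0.1, 0.5, 1.1]
tool_pos: [0.4946, -0.0308, 0.1258]
force: [0.0, -0.0, 0.0]
tool_pos: [0.4951, -0.0308, 0.125]
tool_rot: [-179.9, -30.5, 0.1]
force: [-0.1, 1.1, 1.0]
tool_pos: [0.4951, -0.0308, 0.1249]
force: [0.5, 0.3, 1.1]
tool_pos: [0.4956, -0.0308, 0.1241]
tool_rot: [-179.9, -30.5, 0.1]
force: [-0.2, 0.1, 1.0]
tool_pos: [0.4956, -0.0308, 0.124]
force: [-0.7, -0.1, 2.0]
```

```bash
for i in 1 2 3 4 5 6 7 8; do python3 -m creep '{"translation":[[0,0,0]],"turn":[[0,0,0]],"grip":[0]}' 15| egrep 'force: \['; done
python3 - <<'E'
from k import *
from cell import env
o=env.get_obs();print(o["time_s"],o["tool_pos"],o["tool_rot"],o["wrist_torque"])
n=pose(35)[0][:,2];Rm=R.from_euler("xyz",o["tool_rot"],degrees=True)
tip=o["tool_pos"]+Rm.apply([0,0,.0975]);print(tip,"depth",(tip-[.544,-.0307,.0407])@n*1e3)
t=snap("top",8);s=snap("side",8)
cv2.imwrite("pics/c8.png",np.hstack([cv2.resize(t["frame"][180:280,270:350,::-1],(400,500),interpolation=2),cv2.resize(s["frame"][185:285,270:350,::-1],(400,500),interpolation=2)]))
E
```

```text
force: [-0.6, -0.3, -0.3]
force: [0.6, 0.5, 0.8]
force: [-0.8, 0.3, 0.8]
force: [-0.1, -0.6, 0.7]
force: [-0.3, -1.0, 1.3]
force: [0.4, 0.2, 1.7]
force: [-0.5, -0.2, 1.6]
force: [-0.3, 0.3, 2.0]
16.375 [ 0.49548941 -0.03077945  0.1239487 ] [-1.79938664e+02 -3.05170172e+01  9.74173137e-02] [-0.10979964  0.53875463 -0.05751304]
[ 0.54499908 -0.0305909   0.03995461] depth 1.1836345304998557
```

View pics/c8.png

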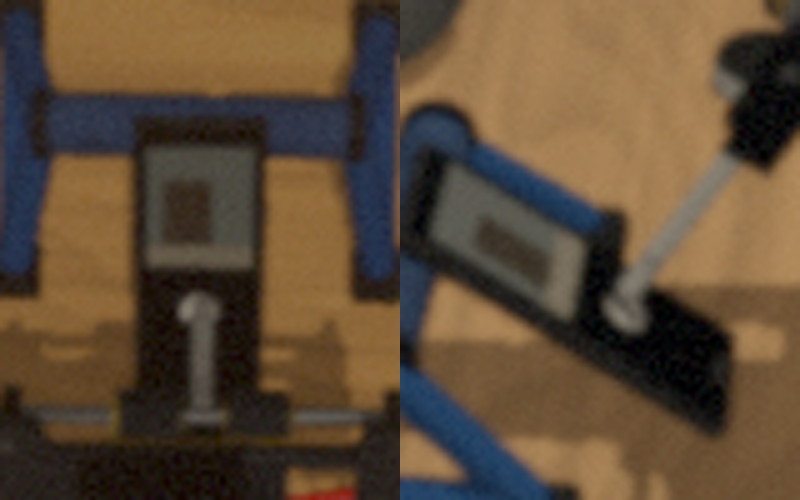

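```bash
python3 -m creep '{"translation":[[0.004,0,0]],"turn":[[0,0,0]],"grip":[0]}' 15|grep pos; for i in 1 2 3 4 5 6 7 8 9 10 11 12; do python3 -m creep '{"translation":[[0,0,0]],"turn":[[0,0,0]],"grip":[0]}' 15| egrep 'force: \[';python3 -c 'from cell import env;o=env.get_obs();print(o["wrist_torque"][1],o["tool_pos"],o["time_s"])'; done
```

```text
tool_pos: [0.4956, -0.0308, 0.124]
force: [0.6, -0.7, 0.7]
0.6263719797405984 [ 0.49561447 -0.03076004  0.12395525] 16.725
force: [-0.3, -0.5, 1.5]
0.6098074353674229 [ 0.49565203 -0.03075112  0.12399472] 16.85
force: [-1.1, -0.0, 0.9]
0.6226139840610627 [ 0.4956461  -0.03076116  0.12398995] 16.975
force: [-0.7, -0.1, 0.7]
0.6811751980169065 [ 0.49561659 -0.0307514   0.12395699] 17.1
force: [-0.9, 0.0, 1.0]
0.6345972447336174 [ 0.49564107 -0.03076355  0.12399494] 17.225
force: [0.3, 0.1, 1.2]
0.6282055590484992 [ 0.49567933 -0.03075481  0.12402724] 17.35
force: [0.2, -0.2, 0.3]
0.6881398536104475 [ 0.4956631  -0.03075405  0.12401737] 17.475
force: [-0.8, -0.5, 0.9]
0.6690086833629068 [ 0.49566713 -0.03076097  0.12402395] 17.6
force: [-0.6, 0.4, 0.8]
0.6426582777586258 [ 0.49568096 -0.03076555  0.12404231] 17.725
force: [-0.3, 0.6, 1.1]
0.6925940310566417 [ 0.49567873 -0.03072198  0.12401608] 17.85
force: [-1.0, 0.2, 0.7]
0.7131629167427119 [ 0.49568414 -0.03073861  0.12402183] 17.975
force: [-1.1, 0.4, 1.1]
0.7155797548621798 [ 0.49568155 -0.03076935  0.12403406] 18.1
```

```bash
python3 -m creep '{"translation":[[0,0,0.004],[0,0,0],[0,0,0]],"turn":[[0,0,0],[0,0,0],[0,0,0]],"grip":[0,0,0]}' 15; for i in 1 2 3 4 5 6 7 8; do python3 -m creep '{"translation":[[0,0,0]],"turn":[[0,0,0]],"grip":[0]}' 15| egrep 'force: \[';done
python3 - <<'E'
from h import *
a=load("top3")["frame"].astype(int)
b=snap("top",9)["frame"].astype(int)
for n,(x0,y0,x1,y1) in {"handle":(262,175,358,200),"kettle":(385,145,460,205),"stand/cup":(150,140,215,270),"phone top":(295,198,325,232)}.items():
    print(n,np.abs(a-b)[y0:y1,x0:x1].mean().round(2))
E
```

```text
time_s: 18.48
tool_pos: [0.4959, -0.0308, 0.1238]
tool_rot: [-179.9, -30.5, 0.1]
force: [-1.6, -0.4, 0.8]
grip_width: 0.01
grasp_force: 15.0
force: [-0.5, 0.4, 0.8]
force: [-0.9, 0.3, 0.6]
force: [-0.5, -0.0, 1.0]
force: [-1.1, 0.2, 0.9]
force: [-0.9, -0.5, 2.0]
force: [-0.6, 0.4, 1.5]
force: [-0.1, 0.4, 0.4]
force: [-1.2, 0.5, 0.6]
handle 3.02
kettle 2.88
stand/cup 20.28
phone top 3.46
```

```bash
python3 -c 'from cell import env;print(env.sign_off())'
```

```text
the job is handed in; nothing more can be done
None
```

The phone leans on the handle at about 35° and is released, and the stylus tip is held on the gate button at about 1.5 N, about 4.5° off square because a joint limit stopped it short; handed in at about 19.5 s, after one brief wrist-force reading of about 59 N (cause not established) when the arm hit that limit on the way in.

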